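Scan the stock label of a print in its case

TASK

Slide the wooden shutter of the sloping print case fully open by pushing its raised bar, then pick up the hand scanner and aim its window at the middle of the barcode label that the shutter was hiding: square on, about 9 cm away, held still for two seconds. Then set the scanner down gently, window side down as you found it, wholly on its cork pad, let go, and leave the shutter open. Do not touch the case with the scanner, and leave the small bowl, bottle, seal stone and paperweight where they are.

Things in the scene. Friction and masses are not known exactly. Their poses are not given: they have to be found in the camera images.
- case: Sloping wooden print case, fixed, 190 mm deep (x), 320 mm wide (y). Origin under its centre on the table; x points from its low front (robot's side) to its high back, y to its left, z up. Its top slopes up at 35 degrees: height 100 mm + 0.70 x in the case's frame (33 mm in front, 166 mm at the back), with a dark border strip standing 20 mm proud of the slope.
- shutter (a joint): How far the shutter has slid, m: 0 = shut over the print in the case's -y half, 0.15 = fully open (end stop). Slides along the case's +y axis, about 2.5 N; may start a little ajar. Wooden panel, 202 mm up the slope, 140 mm wide, 7 mm thick, upper face 17 mm above the slope (along its normal).
- shutter_bar (a point): Middle of the top edge of the bar on the shutter that one pushes: dark wood, 110 mm long up the slope, 16 mm wide across, 28 mm tall above the shutter's upper face. Moves with the shutter. Axes: x up the slope, y along the sliding direction (opening), z out of the slope.
- label (a point): Centre of the face of the barcode label, a white card with black bars, 74 mm wide (y), 48 mm up the slope (x), lying on the slope under the closed shutter, its sideways place varying. Axes: x up the slope, y across, z out of its face (35 degrees from vertical, leaning to the case's front).
- scanner: Hand scanner, 0.2 kg, lying on its cork pad, window down. Origin on its underside, at the pad's top; x along the handle towards the head, z up. Handle: black bar 34 mm wide (y), 34 mm high, free to grip from x = -85 to +20 mm. Head: grey box 62 mm wide, from about x = 25 to 92 mm, up to 66 mm high.
- window (a point): Centre of the scanner's dark red window (50 x 30 mm) on the slanting front underside of the head, at x = 75, y = 0, z = 16 mm in the scanner's frame. Its x axis is the line of sight, out of the window: forward and down, 55 degrees below the scanner's x axis (so a level scanner looks squarely at a 35 degree slope).
- scanner_front (a point): Front end of the scanner, 88 mm ahead of its origin on the underside
- scanner_back (a point): Back end of the scanner, 90 mm behind its origin on the underside
- pad: Cork pad of the scanner, fixed to the table, 260 (x) x 150 (y) x 5 mm. Origin at the centre of its underside. It is on either side of the case; the white palette board, 240 x 160 x 8 mm, is on the other side.
- dish: Small white bowl, 84 mm across, 40 mm high, standing on the palette board. Origin at the centre of its underside. Not to be moved.
- ink_bottle: Black bottle, 56 mm across, 150 mm high. Origin at the centre of its underside. Not to be moved.
- weight: Dark wooden paperweight bar 30 x 180 x 22 mm, lying between the robot and the case. Origin at the centre of its underside. Not to be moved.
- seal_stone: Upright square marble seal stone 36 x 36 x 85 mm. Origin at the centre of its underside. Not to be moved.
There are look-alikes about, which are no part of the job. What is shaped like the scanner but orange is not meant.

How it is judged (in metres and radians):
On the way, in this order (a step that is already met when the one before it is completed fails the run):
1. the shutter is fully open (slid at least 135 of its 150 mm) (value of joint shutter above 0.135 m), for 0.2 s.
2. the scanner's line of sight passes within 20 mm of the label's centre both ways, from 55 to 125 mm away, within 17 degrees of square on, with the scanner still, for 1.5 s, the shutter open (value of joint shutter above 0.135 m and x of label in the frame of window between 0.055 and 0.125 m and y of label in the frame of window between -0.02 and 0.02 m and z of label in the frame of window between -0.02 and 0.02 m and angle between the x axis of window and the z axis of label, either way round below 0.3 rad and linear speed of scanner below 0.02 m/s and angular speed of scanner below 0.15 rad/s), for 1.5 s.
At the end, for the whole second after the job is handed in: The shutter is slid open at least 135 mm; the scanner lies at rest on the cork pad, right way up (within 7 degrees), both its ends within the pad's outline, and is let go (value of joint shutter above 0.135 m and x of scanner_front in the frame of pad between -0.13 and 0.13 m and y of scanner_front in the frame of pad between -0.075 and 0.075 m and x of scanner_back in the frame of pad between -0.13 and 0.13 m and y of scanner_back in the frame of pad between -0.075 and 0.075 m and z of scanner in the frame of pad between 0.002 and 0.01 m and angle between scanner's own z axis and vertical below 0.12 rad and linear speed of scanner below 0.02 m/s); the robot touches nothing.
It fails at once if the scanner touches the case, its shutter or label (over 1.5 N) (contact force between scanner and case above 1.5 N).
It fails at once if the scanner is dropped (falls free of the fingers by more than about 15 mm) (contact force between the fingers and scanner below 0.2 N and linear speed of scanner above 0.55 m/s).
It fails at once if the small bowl, the bottle, the seal stone or the paperweight is moved by more than 30 mm (distance of any of dish, ink_bottle, weight, seal_stone from where it was at the start of the episode above 0.03 m).
It also fails if it takes over 64 s, if anything falls off the work surface, if the arm or the gripper's body presses on something with over 40 N, if the wrist force passes 120 N, or if a joint passes its speed limit or range.

ROBOT

A 6-joint arm with a two-finger parallel gripper is mounted at the origin on the work surface. World frame = base frame: x ahead of the robot, y to its left, z up, the work surface at z = 0. Lengths are in mm, angles in rad, forces in N, time in s.
With the tool pointing down it reaches from about 300 to 850 mm from the base axis. Payload 5.4 kg.
Tool frame: the origin (TCP) lies on the mounting face of the last link; the fingertips stand 173 mm ahead of it and the grasp point (between the pads) lies 155 mm ahead of it; z points along the fingers, y is the line along which they close (so a half turn about z gives the same grasp; the last joint's range is limited). The gripper opens to 85 mm and grips with 20 to 120 N. Pads are 22 mm wide; open, the fingers measure 114 mm over their backs; the gripper's body (76 mm by 85 mm) begins 54 mm behind the grasp point. The pads swing forward as they close: fully open they stand 13 mm farther back than shut.
Start: joints at [0.954, 0.158, 1.597, -0, 1.386, -0.21], TCP at [227.52, 528.055, 404.699] pointing down, gripper open.
Joint ranges: [-2.91, 2.91], [-0.94, 2.29], [0.18, 2.7], [-1.29, 4.43], [0.17, 2.64], [-3, 3]. Speed limits (rad/s): [2.57, 2.57, 3.14, 3.14, 3.14, 3.14].

INTERFACE

Orientations are given as [roll, pitch, yaw] about the fixed x, y, z axes, in that order (R = Rz(yaw) Ry(pitch) Rx(roll)).
In Python, from station import env, claw, planner, capture, get_calibration, job, read_time, read_joint_positions, read_qvel, read_joint_efforts, read_ee_pos, read_orientation, read_force, read_ft_torque, read_opening, read_gripper_force gives the robot as it stands. Calls block until the motion is done:
- env.movep(position, orientation): joint-space move of the TCP to a pose.
- env.move_linear(position, rot=None, feed=150): straight line of the TCP; rot=None keeps the orientation; feed is the mean speed in mm/s.
- env.move_j(angles): joint-space move.
- claw.grip(opening, f_grip=None): finger opening in mm; f_grip is the grip in N (None keeps the last); returns when the fingers have stopped.
- env.pause(seconds).
- planner.solve_ik(position, orientation): joint angles nearest the present ones, or None.
- capture(name): name is "scene" or "top"; returns the picture (384x512x3 uint8, blue, green, red); there is no depth.
- get_calibration(name): a dict with "intrinsics" (3x3 intrinsics, pixels), "distortion" ([k1, k2, p1, p2, k3] as OpenCV has them; the pictures are not rectified), "position" and "attitude" of the camera in the world. Camera axes: x right, y down, z forward; pixel columns grow to the right and rows downward; lengths in mm; the calibration is good to about 2 mm. A picture is of the moment at which its call begins. get_calibration takes no time and is no camera call.
A pose or a line that the arm cannot do raises env.IKError and nothing moves.
- job.job_done(): hands the job in; it is judged then, once.
Readings, each from a call of its own:
- read_time(): time.
- read_joint_positions(): joint angles.
- read_qvel(): joint speeds.
- read_joint_efforts(): joint torques, N m.
- read_ee_pos(): TCP position.
- read_orientation(): TCP orientation.
- read_force(): force on the tool from outside, world axes, zero at the start.
- read_ft_torque(): the same for the moment, N m.
- read_opening(): finger opening in mm.
- read_gripper_force(): force on a finger pad.
Only numpy, scipy, OpenCV 4.12 (cv2) and the standard library are available. Lean on these libraries where they do the work, as an engineer would, in place of code of your own. Each camera call takes 0.05 s, during which the arm holds its last target. There are 200 camera calls.

## Working session

There is one attempt and no reset: what is moved stays moved. The work goes in short steps, each a Python script; the robot and the scene stay as the last script left them, time stands still between calls to the robot, and variables do not carry over. Pictures are saved under pics/ and viewed, at most 10 in all, crops included, and the job is handed in when it is done.

```bash
mkdir -p pics
python3 - <<'E'
from station import *
import cv2
for n in("scene","top"):
    cv2.imwrite(f"pics/{n}0.png",cv2.resize(capture(n),(800,600),interpolation=cv2.INTER_CUBIC)); print(n,get_calibration(n))
print(read_time(),read_orientation(),read_opening())
E
```

```text
scene {'intrinsics': array([[484.59941789,   0.        , 258.31849896],
       [  0.        , 484.59941789, 186.60896562],
       [  0.        ,   0.        ,   1.        ]]), 'distortion': array([-0.1801078,  0.       ,  0.       ,  0.       ,  0.       ]), 'position': array([1445.90929041, -261.94613889, 1106.04722206]), 'attitude': array([-2.35996902,  0.01488449,  1.30211414])}
top {'intrinsics': array([[375.88842495,   0.        , 257.60465916],
       [  0.        , 375.88842495, 194.32614733],
       [  0.        ,   0.        ,   1.        ]]), 'distortion': array([0.00363154, 0.        , 0.        , 0.        , 0.        ]), 'position': array([ 352.2076457 ,  -21.08482308, 1143.63087105]), 'attitude': array([-3.03478194, -0.01122611, -1.55500653])}
0.1 [-3.13986375e+00 -3.50653198e-04  2.73486302e+00] 85.15589079600663
```

View pics/scene0.png

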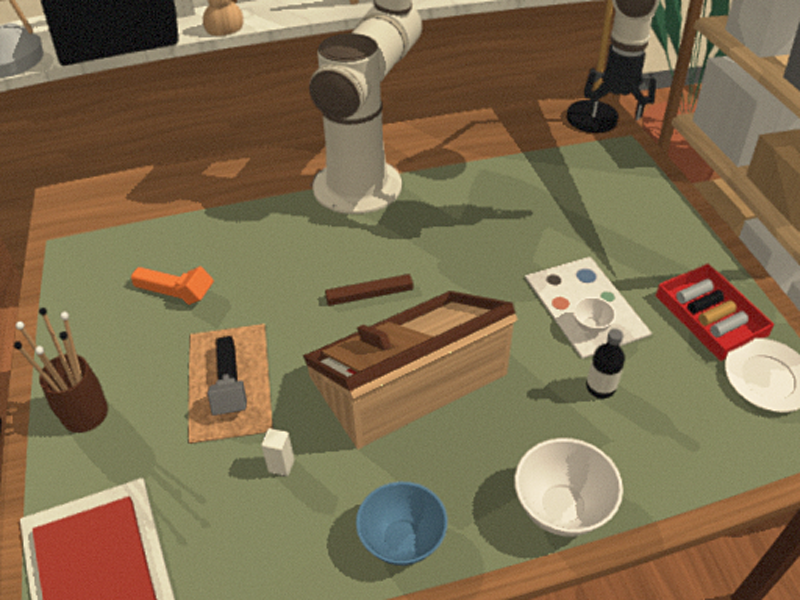

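View pics/top0.png

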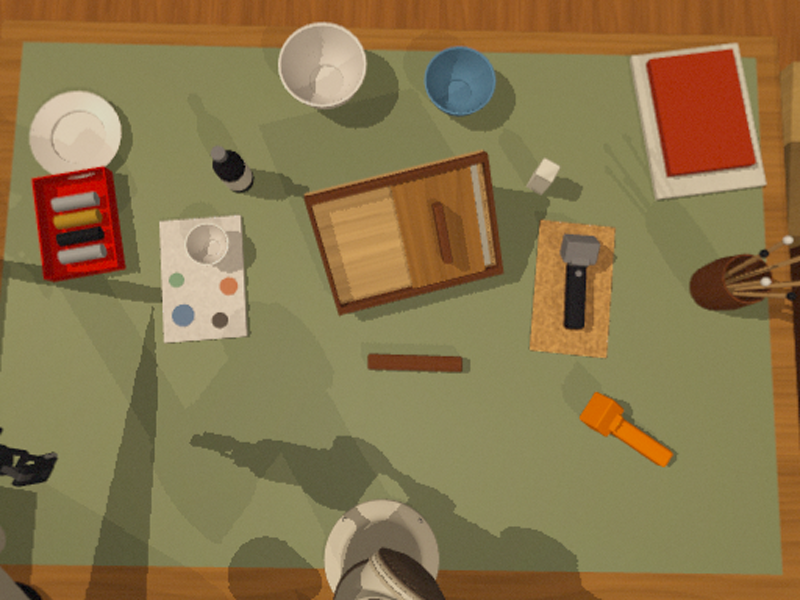

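The scene view shows the case in the middle, with the bottle and palette beyond its +y side, and the pad and scanner on its -y side. The top view shows the case with corners near (305,195), (487,153), (502,270) and (340,313). The bar is near (443,232) and the scanner near (577,280). I'll enlarge that area.

```bash
cat > h.py <<'E'
from station import *
import cv2, numpy as np
from scipy.spatial.transform import Rotation as Ro
def cam(n):
    c=get_calibration(n); return c["intrinsics"],c["distortion"],np.array(c["position"]),Ro.from_euler("xyz",c["attitude"]).as_matrix()
def ray(n,uv):
    K,D,p,R=cam(n); x=cv2.undistortPoints(np.array([[uv]],float),K,D)[0,0]
    return p,R@np.array([x[0],x[1],1])
def at(n,uv,z):
    p,d=ray(n,uv); return p+d*(z-p[2])/d[2]
def proj(n,P):
    K,D,p,R=cam(n); return cv2.projectPoints(np.atleast_2d(P).astype(float),cv2.Rodrigues(R.T)[0],-R.T@p,K,D)[0][:,0]
def crop(n,x0,y0,w,h,f,name):
    im=capture(n)[y0:y0+h,x0:x0+w]; cv2.imwrite(f"pics/{name}.png",cv2.resize(im,None,fx=f,fy=f,interpolation=cv2.INTER_CUBIC))
E
python3 - <<'E'
from h import *
crop("top",190,90,210,150,3.8,"top1")
print(at("top",(382/1.5625,560/1.5625),0), at("scene",(358/1.5625,190/1.5625),0))
E
```

```text
[-7.45320124 -1.2704101   0.        ] [23.0075759  -0.28783176  0.        ]
```

View pics/top1.png

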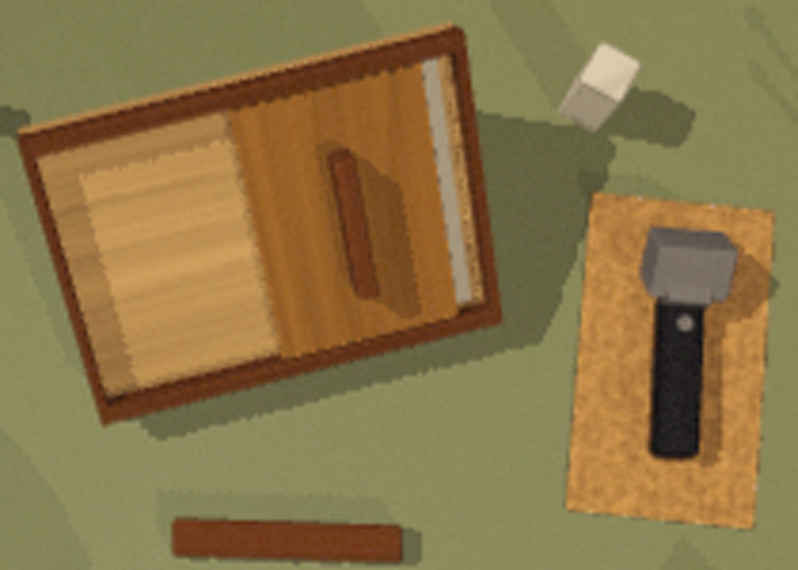

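The crop shows the case border corners at (22,132), (460,28), (500,320) and (105,424). The bar's top runs from (342,150) to (367,297). The pad corners are (593,193), (775,211), (752,528) and (566,510), and the handle runs from (678,305) to (674,457). I'll fit the poses from these.

```bash
cat > fit.py <<'E'
from h import *
from scipy.optimize import least_squares
px=lambda u,v:(190+u/3.8-.37,90+v/3.8-.37)
C=[px(22,132),px(460,28),px(500,320),px(105,424)]
def corners(x,y,yaw,off):
    P=np.array([[95-off,160,182.9],[95-off,-160,182.9],[-95-off,-160,49.9],[-95-off,160,49.9]])
    return Ro.from_euler("z",yaw).apply(P)+[x,y,0]
for off in(11.5,0):
    r=least_squares(lambda q:(proj("top",corners(*q,off))-C).ravel(),[500,0,.2]); print(off,r.x,r.fun.round(1))
    c,s=np.cos(r.x[2]),np.sin(r.x[2])
    # bar top edge plane: 17+28=45 mm above slope along normal
    R=Ro.from_euler("z",r.x[2]).as_matrix(); n=R@[-.5736,0,.8192]; o=np.array([r.x[0],r.x[1],100])+45*n
    for b in[px(342,150),px(367,297)]:
        p,d=ray("top",b); P=p+d*((o-p)@n)/(d@n); print("bar",P, R.T@(P-[r.x[0],r.x[1],0]))
print("pad",[at("top",px(*q),5)[:2].round(0) for q in[(593,193),(775,211),(752,528),(566,510)]])
print("handle top",[at("top",px(*q),39)[:2].round(0) for q in[(678,305),(674,457)]], "head top",at("top",px(690,247),71)[:2])
S=lambda u,v:(u/1.5625,v/1.5625)
print("scene handle back", at("scene",S(224,338),39),"bottle",at("scene",S(603,390),0),"stone",at("top",px(583,118),0),"weight",at("top",px(288,540),22))
E
python3 fit.py
```

```text
11.5 [ 5.94968861e+02 -3.78799804e+01  2.66534484e-01] [-1.2  1.2  1.3 -0.3  0.7 -0.2 -0.9 -0.9]
bar [631.71487669 -86.05249    170.87412681] [ 22.7603429  -56.15004126 170.87412681]
bar [ 539.99294048 -110.00858895  104.5005266 ] [-72.03263705 -55.10160801 104.5005266 ]
0 [ 5.83874932e+02 -4.09089637e+01  2.66534484e-01] [-1.2  1.2  1.3 -0.3  0.7 -0.2 -0.9 -0.9]
bar [629.75705522 -85.59742094 177.68784694] [ 32.49151363 -55.19537092 177.68784694]
bar [ 538.6775896  -109.38571827  111.77916372] [-61.63748446 -54.15428145 111.77916372]
pad [array([ 647., -302.]), array([ 635., -451.]), array([ 377., -427.]), array([ 389., -279.])]
handle top [array([ 550., -360.]), array([ 430., -355.])] head top [ 589.25976275 -360.25713487]
scene handle back [ 444.90481077 -356.92180794   39.        ] bottle [731.7372828  298.21030844   0.        ] stone [ 711.58431369 -295.99861706    0.        ] weight [361.32050578 -56.74995227  22.        ]
```

The fit holds to about 1 px, and the bar's centre comes out at case x of about -25, as it should be for a bar 45 mm off the slope. Next I'll push the shutter.

```bash
cat >> h.py <<'E'
CO=np.array([595.,-37.9,0]); CY=.2665
RC=Ro.from_euler("z",CY).as_matrix(); N=RC@[-.5736,0,.8192]; UP=RC@[.8192,0,.5736]; YC=RC@[0,1,0]
def slope(s,y,h): return CO+[0,0,100]+s*UP+y*YC+h*N   # up slope, across, off slope
def best(pos,Rm):
    q0=np.array(read_joint_positions()); out=[]
    for k in(0,np.pi):
        e=(Ro.from_matrix(Rm)*Ro.from_euler("z",k)).as_euler("xyz"); q=planner.solve_ik(pos,e)
        if q is not None: out.append((np.abs(np.array(q)-q0).max(),e,q))
    return min(out,key=lambda t:t[0])
E
python3 - <<'E'
from h import *
R=np.c_[np.cross(UP,-N),UP,-N]
tcp=lambda y,h: slope(0,y,h+173)
_,e,q=best(tcp(-89,130),R); print(e,q)
for y,h in((-89,30),(60,30),(100,30)): print(planner.solve_ik(tcp(y,h),e) is not None)
claw.grip(0)
env.movep(tcp(-89,130),e)
env.move_linear(tcp(-89,31),feed=120); print("down",read_force(),read_time())
f0=np.array(read_force())
env.move_linear(tcp(40,31),feed=100); print("pushed",(np.array(read_force())-f0)@YC,read_time())
y=40
while y<100:
    y+=3; env.move_linear(tcp(y,31),feed=60); f=(np.array(read_force())-f0)@YC; print(y,round(f,1))
    if abs(f)>14: break
env.move_linear(tcp(y-8,31)); env.move_linear(tcp(y-8,120),feed=250)
print(read_time())
E
```

```text
[2.53073562 0.         1.83729633] [-0.75259877 -0.17353992  2.09170675  0.63147033  0.97455807 -1.31614176]
True
True
True
down [ 0.30666428  0.35466357 -0.41777887] 4.5167
pushed -0.3711565479790214 5.9583
43 -1.1
46 -1.8
49 -2.0
52 -1.4
55 -6.7
58 -17.8
8.2167
```

The force rose at the stop (bar about +77). I'll move above the scanner and look again.

```bash
cat >> h.py <<'E'
def down(yaw): # tool z down, closing line (y) across a scanner with heading yaw
    x=np.array([np.cos(yaw),np.sin(yaw),0]); z=np.array([0,0,-1.]); return np.c_[x,np.cross(z,x),z]
E
python3 - <<'E'
from h import *
claw.grip(85)
_,e,q=best([480,-358,320],down(-.05)); print(e,q)
env.movep([480,-358,320],e); env.pause(.3)
a=capture("top")[90:240,190:400]; cv2.imwrite("pics/top2.png",cv2.resize(a,None,fx=3.8,fy=3.8,interpolation=cv2.INTER_CUBIC))
a=capture("scene")[190:300,110:340]; cv2.imwrite("pics/sc2.png",cv2.resize(a,None,fx=3.4,fy=3.4,interpolation=cv2.INTER_CUBIC))
print(read_time())
E
```

```text
[-3.14159265  0.          3.09159265] [-8.42424924e-01  2.94298350e-01  1.61025560e+00 -4.44089210e-16
  1.23703871e+00 -2.36322125e+00]
10.725
```

View pics/top2.png

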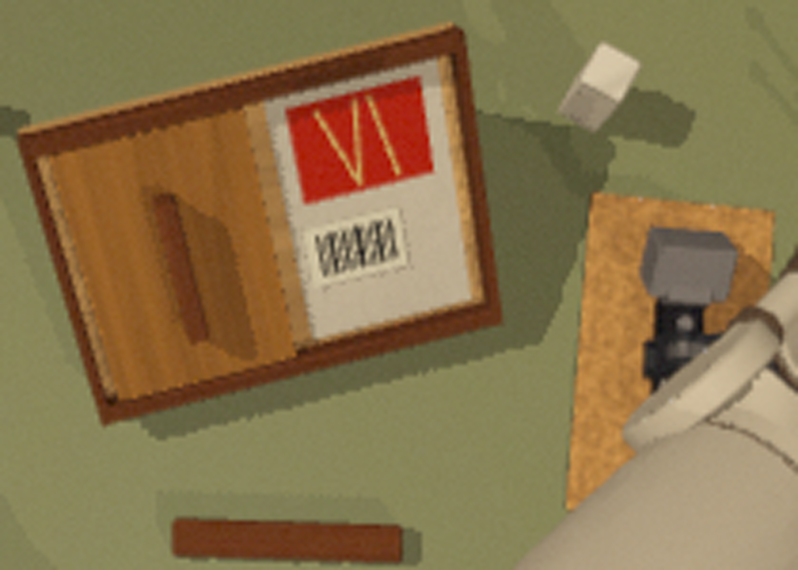

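View pics/sc2.png

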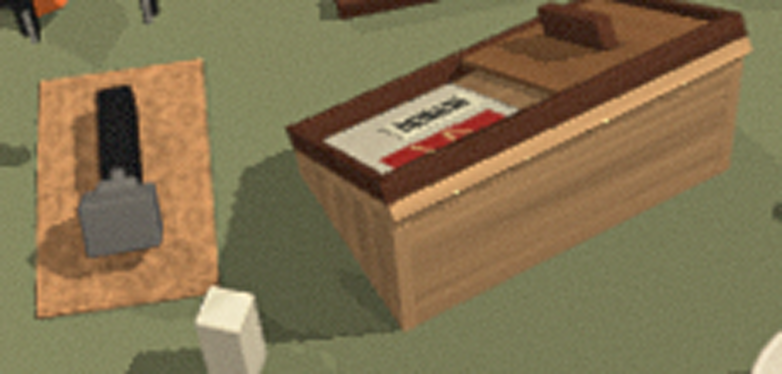

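The shutter is open. The bar is now near (182,268), and the label shows with its centre at about (357,248) in the top crop and (430,115) in the scene crop. I'll locate the label, check the scanner's origin, and test reach for the aim.

Run:
```python
from h import *
px=lambda u,v:(190+u/3.8-.37,90+v/3.8-.37); ps=lambda u,v:(110+u/3.4-.35,190+v/3.4-.35)
o=slope(0,0,0)
def sl(n,uv,h):
    p,d=ray(n,uv); P=p+d*((slope(0,0,h)-p)@N)/(d@N); return (P-o)@UP,(P-o)@YC,P
print(sl("top",px(357,248),1),sl("scene",ps(430,115),1))
print("card corners",[np.round(sl("top",px(*c),1)[:2]) for c in((305,228),(402,208),(408,268))])
print("bar",sl("top",px(182,268),45)[:2])
print("head front top",[at("top",px(*c),71)[:2].round(0) for c in((650,230),(735,236))],"back edge low",at("top",px(674,457),5)[:2], "scene back",at("scene",ps(116,89),39)[:2],"scene front low",at("scene",ps(125,256),10)[:2])
L=sl("top",px(357,248),1)[2]
W=L+90*N; O=W-RC@[75,0,16]
G=O+RC@[-15,0,21]
print("L",L,"O",O,"tcp",G+[0,0,155]); r=best(G+[0,0,155],down(CY)); print(r)
```

```text
(np.float64(-36.05499602460961), np.float64(-60.525694353413506), array([ 581.89591907, -104.21785713,   80.14023798])) (np.float64(-35.52958803078658), np.float64(-60.39465327270241), array([ 582.27658467, -103.97810153,   80.44158018]))
card corners [array([-10., -25.]), array([-13., -99.]), array([-63., -97.])]
bar (np.float64(1.8993642860865028), np.float64(72.16447402478344))
head front top [array([ 602., -330.]), array([ 598., -395.])] back edge low [ 432.51571364 -365.46795112] scene back [ 443.27214264 -355.51900197] scene front low [ 602.48868719 -370.91324494]
L [ 581.89591907 -104.21785713   80.14023798] O [ 459.74192969 -137.56512473  137.86823798] tcp [ 445.27145142 -141.51547391  313.86823798]
(np.float64(0.37395983374917474), array([ 3.14159265,  0.        , -2.87509265]), array([-0.56725141, -0.03204952,  1.98456669,  0.        ,  1.18907549,
       -2.40454774]))
```

Both views agree on the label within 0.5 mm, and the card measures 74 mm wide as stated. Next is the grasp, lift and aim.

Run:
```python
from h import *
_,e,q=best([500,-362,320],down(-.035))
env.movep([500,-362,320],e)
env.move_linear([500,-362,183],feed=120)
claw.grip(25,60); print("grip",read_opening(),read_gripper_force(),read_time())
env.move_linear([500,-362,400],feed=150); print("lift",read_opening(),read_gripper_force(),read_force(),read_orientation())
T=np.array([445.3,-141.5,316])
_,e,q=best(T+[0,0,84],down(CY)); env.movep(T+[0,0,84],e)
env.pause(.2)
a=capture("scene")[110:290,130:370]; cv2.imwrite("pics/sc3.png",cv2.resize(a,None,fx=3.33,fy=3.33,interpolation=cv2.INTER_CUBIC))
print(read_time(),read_ee_pos(),read_joint_positions())
```

```text
grip 33.188854075956215 61.354336738586426 12.7917
lift 32.95815736313907 60.80678701400757 [-0.21574777  0.18992481 -1.57756289] [ 3.13994449e+00 -1.64791024e-03  3.10652452e+00]
15.55 [ 445.61059032 -142.47666931  400.02841701] [-5.68617347e-01 -1.23174574e-01  1.89171417e+00 -8.21117316e-05
  1.37300604e+00 -2.40445198e+00]
```

View pics/sc3.png

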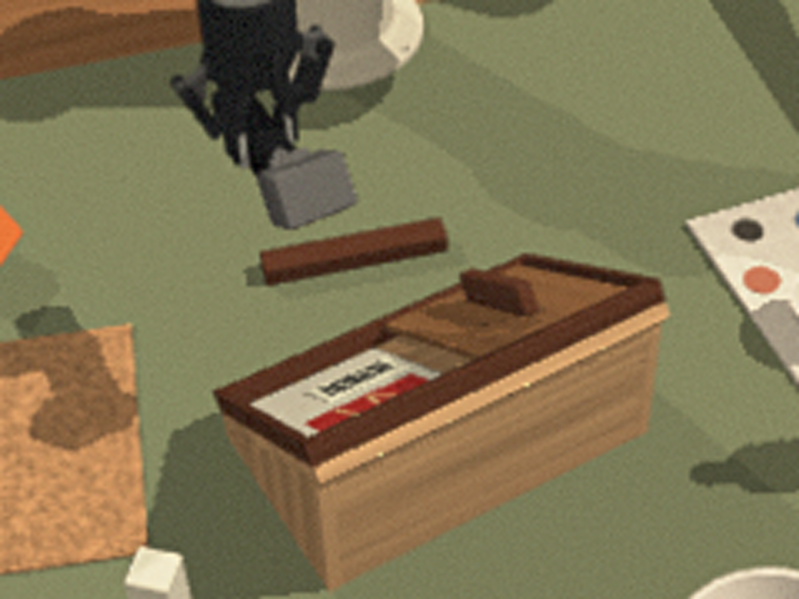

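The scanner hangs level in the grip, with the head's front face around (262,180), (345,152), (357,200) and (285,228). I'll compare that with the predicted head corners.

Run:
```python
from h import *
O=np.array([445.6,-142.5,222])+RC@[15,0,0]
P=[[92,y,z] for z in(66,30) for y in(-31,31)]+[[25,-31,66],[25,31,66]]
print(((proj("scene",O+np.array(P)@RC.T)-[130,110]+.35)*3.33).round(0))
```

```text
[[281. 186.]
 [354. 157.]
 [285. 220.]
 [356. 191.]
 [242. 136.]
 [313. 109.]]
```

The prediction agrees within a few mm, so I'll lower to the aim pose and hold.

Run:
```python
from h import *
env.move_linear([445.3,-141.5,316],feed=100); env.pause(2.4)
a=capture("scene")[130:290,150:350]; cv2.imwrite("pics/sc4.png",cv2.resize(a,None,fx=3.7,fy=3.7,interpolation=cv2.INTER_CUBIC))
print(read_time(),read_ee_pos(),read_orientation())
t=read_ee_pos(); O=np.array(t)-[0,0,178]+RC@[15,0,0]
P=[[92,y,z] for z in(66,30) for y in(-31,31)]
print(((proj("scene",O+np.array(P)@RC.T)-[150,130]+.35)*3.7).round(0))
```

```text
18.9917 [ 445.30625026 -141.49035249  315.97342541] [-3.14159199e+00 -2.47694482e-05 -2.87507524e+00]
[[249. 219.]
 [326. 187.]
 [253. 254.]
 [328. 222.]]
```

View pics/sc4.png

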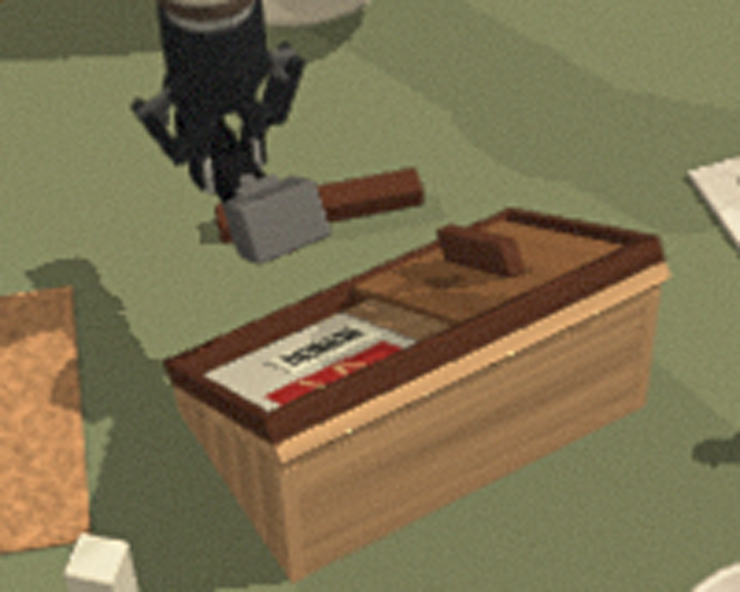

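The scanner is held steady in front of the label, with the head's front face at about (241,215) to (328,232). That is within about 5 mm of the prediction and well inside tolerance. Now I'll return it to the pad.

Run:
```python
from h import *
env.move_linear([445.3,-141.5,400],feed=120)
_,e,q=best([500,-362,400],down(-.035)); env.movep([500,-362,400],e)
env.move_linear([500,-362,195],feed=150); env.pause(.3); f0=read_force()[2]
z=188
while z>180:
    env.move_linear([500,-362,z],feed=30); d=read_force()[2]-f0; print(z,round(d,2))
    if d>2.5: break
    z-=1
claw.grip(60); env.pause(.3)
env.move_linear([500,-362,z+70],feed=100)
env.move_linear([400,-300,400],feed=250)
env.movep([300,-80,400],e); env.pause(.3)
a=capture("top")[90:240,190:400]; cv2.imwrite("pics/top5.png",cv2.resize(a,None,fx=3.8,fy=3.8,interpolation=cv2.INTER_CUBIC)); print(read_time())
```

```text
188 0.7
187 1.81
186 0.68
185 -0.14
184 -0.25
183 6.45
27.9333
```

View pics/top5.png

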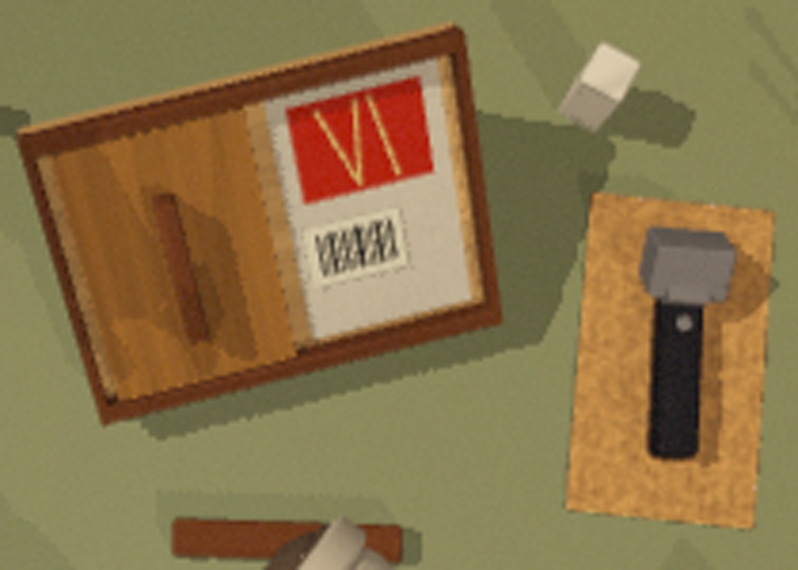

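The scanner is back on its pad inside the outline and let go, and the shutter is at its stop with the bar near (182,268).

```bash
python3 -c "
from station import *
print(job.job_done())"
```

```text
the job is handed in; nothing more can be done
None
```

I pushed the shutter to its stop, held the scanner on the label for about 2.4 s, set it back on its cork pad and handed the job in at about 28 s; the hand-in returned no verdict.

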